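Load the film roll on its unwind stand

TASK

The roll of bag film lies at the foot of the small steel unwind stand. With your fingers behind it, push it slowly up the ramp to the end stop, never letting it run back, until the two spring dogs in the deck have come up behind it and hold it there. Then tip the brake lever over from its parked position so that it rests on the roll; do not grip or lift the roll, and leave the things lying round the stand where they are.

Things in the scene. Friction and masses are not known exactly. Their poses are not given: they have to be found in the camera images.
- roll_stand: Unwind stand of bare steel sheet on a tube frame, fixed to the table, 340 mm long, 165 wide, 200 high. Origin: on the table top under its middle. x is level and points uphill from loading lip to end stop, y across, z up. The ramp rises 0.14 rad (8 deg) to +x from a crease at x = -125, z = 16 mm. Flanges 158 mm apart stand 14 mm above the deck.
- ramp (a point): Middle of the crease at the foot of the ramp. x runs up along the deck, y across, z square to the deck. The roll's centre is at x = 5, z = 36 mm in the valley, and at x = 205, z = 36 mm against the end stop (a plate with two rubber bumpers whose face is square to the deck at x = 241; top at z = 56 mm).
- lip_end (a point): Middle of the free edge of the loading lip, the 55 mm long sheet that rises 0.14 rad the other way (to the stand's -x) from the crease, so that the roll lies in a shallow valley. The edge is 24 mm above the table.
- seat (a point): Where the roll's centre is when the roll touches the end stop.
- film_roll: Roll of bag film: whitish cylinder, 72 mm diameter, 150 long, on a brown 39 mm cardboard core that sticks out 6 mm at each end; 0.37 to 0.63 kg. Origin: its centre; y is the cylinder's axis (x, z turn as it rolls). Smooth (friction about 0.35 on everything); rolls freely and runs back if let go on the ramp; 4 mm play to each flange.
- keeper (a joint): Spring keeper: two dark steel dogs, 20 mm wide, 58 mm either side of the ramp's middle, on one shaft. 0 = raised, tips 10 mm above the deck; 0.22 rad = flush. The roll's weight presses them down as it passes uphill; a light spring lifts them once it is past, and they stop it from coming back, with 3 mm of play before the end stop.
- keeper_tip (a point): Midway between the tips of the two dogs (178 mm up the ramp from the crease when raised).
- brake_lever (a joint): Drag brake lever: steel strip with rubber shoe and black end bar, 0.1 kg, on a level axis across the stand. 0 = parked, leaning 0.61 rad back past upright, away from the roll, kept by its weight; upright at 0.61; growing = towards the roll. Past upright it falls by itself (damped, about 1 s) and rests on a seated roll at about 2.4 rad (2.6 with no roll). 1 N at the bar moves it.
- brake_pivot (a point): Pivot of the brake lever, in the middle of a 33 mm wide clevis above the end stop: 260 mm up the ramp from the crease and 82 mm above the deck plane, square to it.
- brake_bar (a point): Middle of the black cross bar of the brake lever: 10 mm thick, 56 mm long, parallel to the stand's y axis, 83 mm from the lever's pivot.
- tape_roll: Loose roll of masking tape lying flat, 103 mm across, 25 mm high, on the robot's side of the stand; leave it alone. Origin: centre of its underside.
- marker: Loose marker pen, 135 mm long, on the robot's side of the stand; leave it alone. Origin: centre of its underside.
- scissors: Loose scissors, 199 mm long, on the far side of the stand; leave them alone. Origin: centre of the underside.
- timer: Loose small kitchen timer, 70 x 66 x 21 mm, on the far side of the stand; leave it alone. Origin: centre of its underside.
Mind the look-alikes: they are no part of the job. There is more than one size of the film_roll; the job needs the smaller.

How it is judged:
By the outcome, as a careful person would: the job done as asked, in the order asked, and still so for the second after the job is handed in, with the robot touching nothing.
It also fails if it takes over 61 s, if anything falls off the work surface, if the arm or the gripper's body presses on something with over 40 N, if the wrist force passes 120 N, or if a joint passes its speed limit or range.

ROBOT

A 6-joint arm with a two-finger parallel gripper is mounted at the origin on a cart in front of the work surface, level with it; the furniture and walls round the work are solid. World frame = base frame: x ahead of the robot, y to its left, z up, the work surface at z = 0. Lengths are in m, angles in rad, forces in N, time in s.
With the tool pointing down it reaches from about 0.35 to 0.775 m from the base axis. Payload 5.5 kg.
Tool frame: the origin (TCP) lies between the finger pads; the fingertips stand 22 mm ahead of it and the grasp point (between the pads) lies 3 mm ahead of it (env.finger_overhang is the distance from the TCP to the fingertips, in m); y points along the fingers, x is the direction in which the jaws open and shut, and the axes are right-handed (so a half turn about y gives the same grasp; the last joint's range is limited). The gripper opens to 85 mm and grips with 20 to 120 N. Pads are 22 mm wide; open, the fingers measure 114 mm over their backs; the gripper's body (76 mm by 85 mm) begins 54 mm behind the grasp point. The pads swing forward as they close: fully open they stand 13 mm farther back than shut.
Start: joints at [1.117, 0.313, 0.046, 1.304, 0, 1.431], TCP at [0.178, 0.547, 0.253] pointing down, gripper open.
Joint ranges: [-2.76, 2.76], [-0.86, 1.69], [-1.03, 1.26], [-2.2, 2.34], [-1.47, 1.5], [-3.14, 3.14]. Speed limits (rad/s): [2.57, 2.57, 3.14, 3.14, 3.14, 3.14].

INTERFACE

Orientations are given as a unit quaternion [w, x, y, z].
In Python, from workcell import monitor, cams, job, env gives the robot as it stands.
- The arm moves only by the tool drive_tool, never from a script. Its argument "plan" is text: rows parted by semicolons, each of 7 numbers parted by spaces: the opening, from -1 (shut) to 1 (fully open), then the shift along the tool's x, y, z in mm, then the turn, a rotation vector about the tool's x, y, z in degrees. In form: gripper x y z rx ry rz; .... A call has 1 to 8 rows; each row shifts and turns the pose as measured when the row begins, along the tool's axes as they then stand; what a row does not reach is not made up. A row lasts 1/8 s, in which the tool goes at most 62.5 mm and 10.7 degrees, less where a joint would pass 70% of its speed; a pose out of reach is approached as far as the arm can. A call is refused whole if a number of a shift passes 62.5 or a number of a turn 10.7, either way. A call with a gripper value outside its range is refused whole. The fingers move at their own pace and stop on an object; "grip_force" is the grip in N (left out, the last holds). Time passes only in rows, so rows that do not move let the fingers close. It gives the time, the measured TCP pose, the force and the opening at its end, in the units of the state.
- monitor.get_state(): the state, without advancing time (a new reading comes with each control period).
- cams.read_camera(name): name is "side" or "top" or "wrist"; returns (picture, depth): 420x560x3 uint8, red, green, blue; 420x560 float32, m along the optical axis (not along the pixel's ray), 0 where there is no reading.
- cams.calibration(name): a dict with "fx", "fy", "cx", "cy" (pixels), "R" (3x3) and "t" (3): a world point X has camera coordinates R X + t. Camera axes: x right, y down, z forward; pixel columns grow to the right and rows downward; lengths in m; the calibration is good to about 2 mm. A picture is of the moment at which its call begins: read the wrist's pose just before it. calibration takes no time and is no camera call; for the wrist camera it gives the pose at the moment of the call.
- job.hand_in(): hands the job in, once; it reports no verdict.
The state is a dict: "clock": time; "joint_pos": joint angles; "qvel": joint speeds; "tau": joint torques, N m; "tcp_pos": TCP position; "orientation": TCP orientation; "wrist_force": force on the tool from outside, world axes, zero at the start; "ft_torque": the same for the moment, N m; "finger_gap": finger opening in m.
Only numpy, scipy, OpenCV 4.12 (cv2) and the standard library are available. Lean on these libraries where they do the work, as an engineer would, in place of code of your own. Each camera call takes 0.05 s, during which the arm holds its last target.

## Working session

There is one attempt and no reset: what is moved stays moved. The work goes in short steps, Python scripts to look and compute and a tool call to move; the robot and the scene stay as the last step left them, time stands still between calls to the robot, and variables do not carry over. Pictures are saved under pics/ and viewed, and the job is handed in when it is done.

Besides the shell and the picture viewer there is one more tool, called after "Emit:" by a JSON object that holds its "fn" and its "kwargs". drive_tool: Moves the arm, as the interface text tells. Its arguments: {"type":"object","properties":{"plan":{"type":"string"},"grip_force":{"type":"number"}},"required":["plan"]}

```bash
ls; mkdir -p pics; python3 - <<'E'
from workcell import monitor,cams,job,env
import cv2,numpy as np
s=monitor.get_state();print(s)
for n in("side","top","wrist"):
    p,d=cams.read_camera(n);cv2.imwrite(f"pics/{n}0.png",p[:,:,::-1]);np.save(f"pics/{n}0.npy",d);c=cams.calibration(n);print(n,c)
print(env.finger_overhang)
E
```

```text
pics
{'clock': 0.0, 'joint_pos': array([1.11737738e+00, 3.14016775e-01, 4.49876592e-02, 1.30358273e+00,
       1.02140488e-06, 1.43118844e+00]), 'qvel': array([ 0.00015747,  0.00020423,  0.00064376,  0.00088517,  0.00025262,
       -0.00068576]), 'tau': array([ 9.59359350e-04, -4.80628717e+01,  2.98533046e+01,  1.92941894e-02,
       -2.71484387e-04, -4.83067112e-06]), 'tcp_pos': array([0.1773042 , 0.54649776, 0.25240306]), 'orientation': array([-0.57168766,  0.57228993,  0.4151595 , -0.41629322]), 'wrist_force': array([-0.11535736, -0.5236434 , -0.09468595]), 'ft_torque': array([0.01372751, 0.04451575, 0.04597716]), 'finger_gap': 0.08528869908938357}
side {'fx': 439.14053191758984, 'fy': 439.14053191758984, 'cx': 278.88270832950985, 'cy': 205.811059368162, 'R': array([[ 0.94789004, -0.31837528, -0.01190206],
       [-0.21200656, -0.60243467, -0.76949703],
       [ 0.23781862,  0.73192189, -0.63853947]]), 't': array([-0.53521383,  0.29891228,  0.99873627])}
top {'fx': 400.67153224677406, 'fy': 400.67153224677406, 'cx': 281.4066668932781, 'cy': 212.284456985385, 'R': array([[ 0.0037795 , -0.99998163,  0.0047378 ],
       [-0.99553544, -0.00420945, -0.09429458],
       [ 0.09431279, -0.00436026, -0.99553307]]), 't': array([0.08864269, 0.59082888, 1.09069944])}
wrist {'fx': 356.4073927105642, 'fy': 356.4073927105642, 'cx': 278.82651892848963, 'cy': 212.02333744994553, 'R': array([[ 0.30960135,  0.95086558, -0.00128326],
       [ 0.90832849, -0.29535162,  0.29615329],
       [ 0.28122296, -0.09285508, -0.95513956]]), 't': array([-0.57497541, -0.03971366,  0.37946234])}
0.022
```

View pics/side0.png

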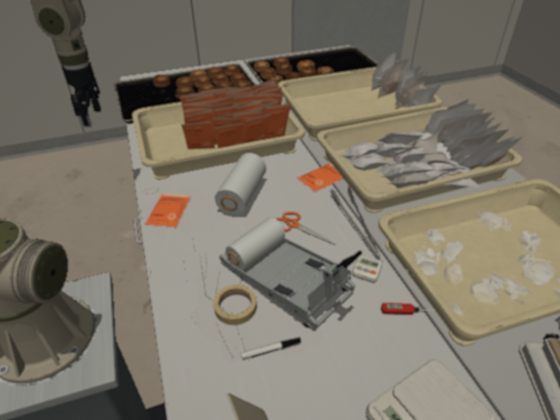

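View pics/top0.png

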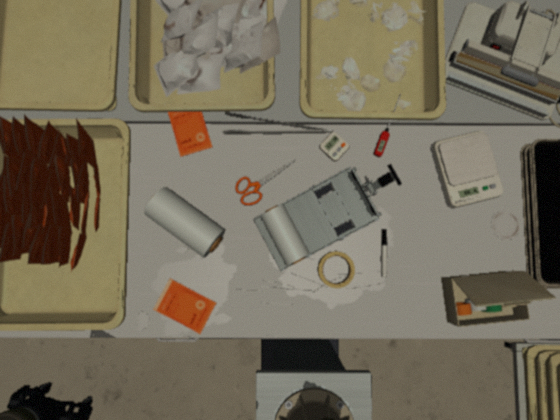

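View pics/wrist0.png

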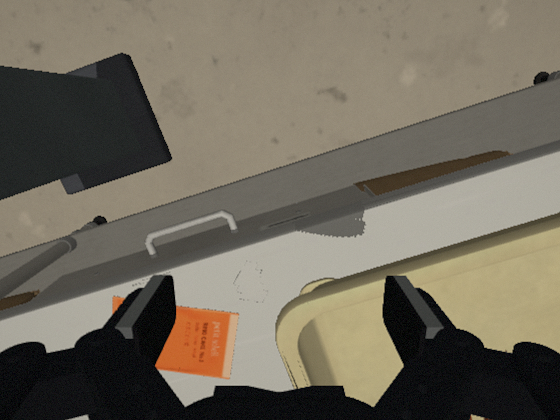

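```bash
cat > h.py <<'E'
from workcell import monitor,cams,job,env
import cv2,numpy as np
from scipy.spatial.transform import Rotation as Ro
def cloud(d,c):
    v,u=np.indices(d.shape);P=np.dstack([(u-c['cx'])/c['fx']*d,(v-c['cy'])/c['fy']*d,d])
    return (P-c['t'])@c['R']   # R^T(Xc-t)
def proj(X,c):
    q=np.atleast_2d(X)@c['R'].T+c['t'];return np.c_[q[:,0]/q[:,2]*c['fx']+c['cx'],q[:,1]/q[:,2]*c['fy']+c['cy']]
E
python3 - <<'E'
from h import *
for n,(x0,y0,x1,y1) in dict(top=(225,115,425,285),side=(200,200,400,340)).items():
    p=cv2.imread(f"pics/{n}0.png");d=np.load(f"pics/{n}0.npy");c=cams.calibration(n)
    cv2.imwrite(f"pics/{n}0z.png",cv2.resize(p[y0:y1,x0:x1],None,fx=4,fy=4,interpolation=cv2.INTER_CUBIC)[:600,:800])
    W=cloud(d,c)[y0:y1,x0:x1];z=np.where(d[y0:y1,x0:x1]>0,W[...,2],0)
    cv2.imwrite(f"pics/{n}0h.png",cv2.resize(cv2.applyColorMap(np.clip(z*1000,0,255).astype(np.uint8),cv2.COLORMAP_JET),None,fx=4,fy=4,interpolation=cv2.INTER_NEAREST)[:600,:800])
E
```

```text
(no output)
```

View pics/top0z.png

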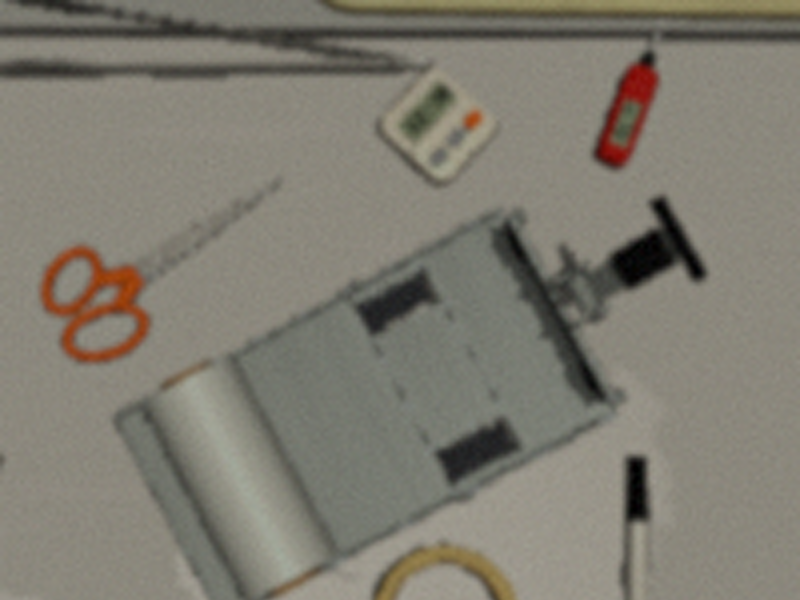

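View pics/top0h.png

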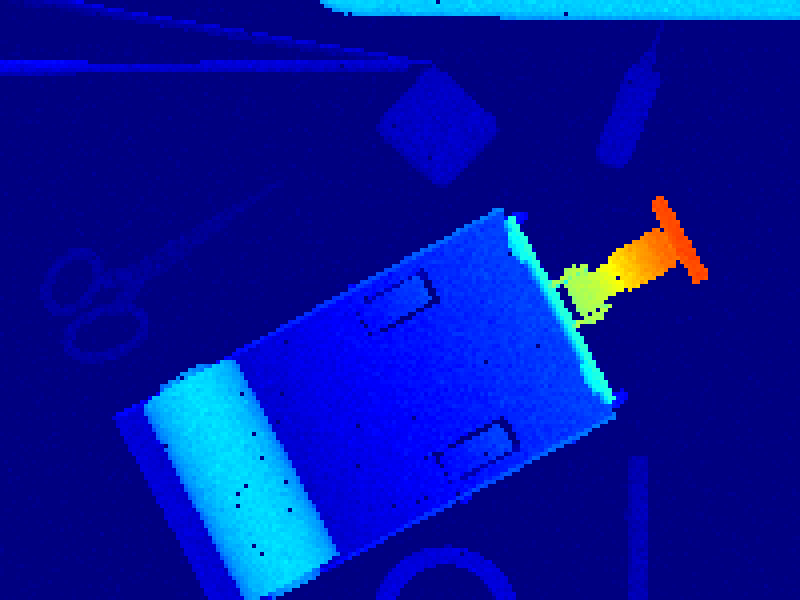

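View pics/side0z.png

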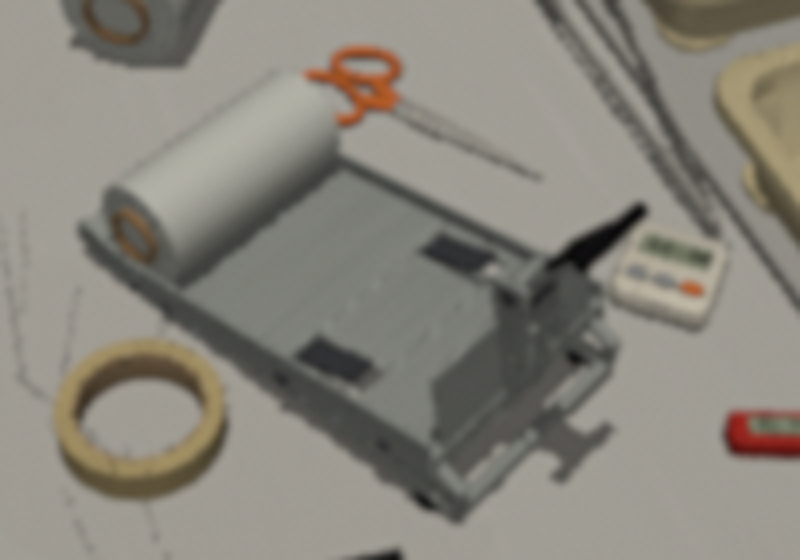

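```bash
cat >> h.py <<'E'
def fit(n='top',d=None):
    c=cams.calibration(n);W=cloud(d,c);W[d<=0]=0
    return W,c
E
python3 - <<'E'
from h import *
d=np.load("pics/top0.npy");c=cams.calibration("top");W=cloud(d,c)
def reg(x0,y0,x1,y1):  # zoom coords
    return W[115+y0//4:115+y1//4,225+x0//4:225+x1//4].reshape(-1,3)
tab=reg(10,450,60,590);print("table z",np.median(tab[:,2]))
bar=reg(600,170,740,300);bar=bar[bar[:,2]>.19];m=bar.mean(0);u=np.linalg.svd(bar-m)[2][0];t=(bar-m)@u
print("bar",m,bar[:,2].max(),u,np.ptp(t), np.r_[m+u*t.min(),m+u*t.max()])
# deck plane between roll and dogs
D=reg(290,320,350,500);A=np.c_[D[:,:2],np.ones(len(D))];
for _ in range(3):
    s=np.linalg.lstsq(A,D[:,2],rcond=None)[0];r=D[:,2]-A@s;k=abs(r)<.004;D=D[k];A=A[k]
g=s[:2];print("deck slope",np.hypot(*g),"dir",np.degrees(np.arctan2(g[1],g[0])),len(D))
roll=reg(130,340,345,600);
roll=np.vstack([reg(130,340,345,600),W[115+150:115+158,225+58:225+85].reshape(-1,3)])
roll=roll[(roll[:,2]>.055)];
from scipy.optimize import least_squares
def f(p):
    th=p[2];a=np.array([-np.sin(th),np.cos(th)]);n=np.array([np.cos(th),np.sin(th)])
    return np.hypot((roll[:,:2]-p[:2])@n,roll[:,2]-p[3])-.036
r=least_squares(f,[*roll[:,:2].mean(0),np.radians(-60),.05],loss='soft_l1',f_scale=.002);p=r.x
th=p[2];a=np.array([-np.sin(th),np.cos(th)]);n=np.array([np.cos(th),np.sin(th)])
t=(roll[:,:2]-p[:2])@a;print("roll",p[:2]+a*(np.percentile(t,.5)+np.percentile(t,99.5))/2,"len",np.ptp(t),"thdeg",np.degrees(th),"z",p[3],"res",np.std(f(p)), len(roll))
bn=np.array([-u[1],u[0]])
print("bar perp deg",np.degrees(np.arctan2(bn[1],bn[0])))
# lip / flange corners via zoomed pixels
def at(x,y):return W[115+y//4,225+x//4]
for q in [(120,418),(208,590),(500,212),(614,416),(352,288),(232,355),(335,555)]:print(q,at(*q))
E
```

```text
table z -0.00077393621537213
bar [ 0.65886517 -0.16636191  0.22523511] 1.141119349084978 [ 0.17954917 -0.2700911  -0.9459455 ] 1.0025300872708256 [ 0.48498507  0.09520136  1.14131344  0.66498851 -0.17557309  0.19297461]
deck slope 0.03143785175752813 dir -10.869994436951874 349
roll [0.52750059 0.08213376] len 0.162262042487615 thdeg -61.80861933422734 z 0.05128787927989822 res 0.1099081892847349 1550
bar perp deg 33.61487189458695
(120, 418) [0.57179838 0.1648508  0.02211943]
(208, 590) [0.45256348 0.102662   0.02467748]
(500, 212) [ 0.71224394 -0.09821905  0.04992105]
(614, 416) [ 0.56993992 -0.16966685  0.06382599]
(352, 288) [0.65905781 0.00417592 0.04739126]
(232, 355) [0.61591408 0.08669509 0.03332281]
(335, 555) [0.47793642 0.01985474 0.06754574]
```

```bash
python3 - <<'E'
from h import *
from scipy.optimize import least_squares
d=np.load("pics/top0.npy");c=cams.calibration("top");W=cloud(d,c);W[d<=0]=[0,0,-1]
V=W[(W[...,2]>.0)&(abs(W[...,0]-.58)<.2)&(abs(W[...,1])<.3)]
bar=V[(V[:,2]>.192)&(V[:,2]<.22)];
yx=bar[:,:2];rc=cv2.minAreaRect((yx*1000).astype(np.float32));print("bar rect",rc,"zmax",bar[:,2].max(),len(bar))
roll=V[(V[:,2]>.06)&(V[:,1]>.0)&(V[:,1]<.2)&(V[:,0]>.44)&(V[:,0]<.64)]
print(len(roll),roll.min(0),roll.max(0))
def f(p):
    n=np.array([np.cos(p[2]),np.sin(p[2])]);return np.hypot((roll[:,:2]-p[:2])@n,roll[:,2]-p[3])-.036
r=least_squares(f,[*roll[:,:2].mean(0),np.radians(-62),.05],loss='soft_l1',f_scale=.002);p=r.x
th=p[2];a=np.array([-np.sin(th),np.cos(th)]);t=(roll[:,:2]-p[:2])@a;lo,hi=np.percentile(t,[.5,99.5])
print("roll",p[:2]+a*(lo+hi)/2,"len",hi-lo,"th",np.degrees(th),th,"z",p[3],"res",np.std(f(p)))
n=np.array([np.cos(th),np.sin(th)]);C=p[:2]+a*(lo+hi)/2
q=(V[:,:2]-C)@np.c_[n,a]
D=(q[:,0]>.05)&(q[:,0]<.2)&(abs(q[:,1])<.04)&(V[:,2]<.1);pf=np.polyfit(q[D,0],V[D,2],1);print("deck slope along",pf, "expect z at crease .016; at s=-5mm:",np.polyval(pf,-.005))
E=(q[:,0]>.0)&(q[:,0]<.2)&(V[:,2]>.015)&(V[:,2]<.1)&(abs(q[:,1])<.095);pp=q[E][:,1];print("y extents",np.percentile(pp,[1,99]),)
L=(q[:,0]<-.04)&(q[:,0]>-.08)&(V[:,2]>.012)&(abs(q[:,1])<.07);print("lip x min",q[L,0].min(),"bar local",(np.array(rc[0])/1000-C)@np.c_[n,a])
# objects near
print((np.array([[.57,.16]])-C)@np.c_[n,a])
E
```

```text
bar rect ((663.45361328125, -172.27577209472656), (55.291324615478516, 19.156204223632812), 28.312915802001953) zmax 0.2091799409554476 147
1498 [0.44595116 0.01669956 0.06003292] [0.60666519 0.14627729 0.0923663 ]
roll [0.52753507 0.08216326] len 0.1587323457157126 th -61.81911173732987 -1.0789470404746782 z 0.05124273129501657 res 0.0031716662759503243
deck slope along [0.13985347 0.01521592] expect z at crease .016; at s=-5mm: 0.014516655289289342
y extents [-0.08094403  0.07963584]
lip x min -0.05751404569127767 bar local [ 0.28846655 -0.00035365]
[[-0.0485557   0.07419011]]
```

```bash
cat >> h.py <<'E'
O=np.array([.5275,.0822,.016]);th=-1.0789
n2=np.array([np.cos(th),np.sin(th),0]);a2=np.array([-np.sin(th),np.cos(th),0]);Z=np.array([0,0,1.])
dv=np.cos(.14)*n2+np.sin(.14)*Z;Nv=-np.sin(.14)*n2+np.cos(.14)*Z
def ramp(x,y,z):return O+x*dv+y*a2+z*Nv
def toramp(P):return np.array([dv,a2,Nv])@(np.asarray(P)-O)
def cur():
    s=monitor.get_state();return s,s['tcp_pos'],Ro.from_quat(s['orientation'],scalar_first=True)
def rep(tp=None,Rt=None):
    s,p,R=cur();print("t",s['clock'],"tcp ramp mm",(toramp(p)*1e3).round(1),"F",s['wrist_force'].round(2),"gap",round(s['finger_gap'],4),"q",s['joint_pos'].round(2))
    if tp is not None:
        print("shift in tool mm",(R.inv().apply(tp-p)*1e3).round(1),"world shift",((tp-p)*1e3).round())
    if Rt is not None: print("rotvec tool deg",np.degrees((R.inv()*Rt).as_rotvec()).round(2))
RA=Ro.from_matrix(np.c_[a2,-Nv,-dv]);RB=Ro.from_matrix(np.c_[-a2,-Nv,dv])
E
python3 - <<'E'
from h import *
s,p,R=cur();print(R.as_matrix().round(2))
c=cams.calibration("wrist");cc=-c['R'].T@c['t'];print("cam in tool",R.inv().apply(cc-p))
print("A");rep(ramp(-.056,0,.049),RA);print("B");rep(ramp(-.056,0,.049),RB)
E
```

```text
[[ 0.31 -0.   -0.95]
 [ 0.95 -0.    0.31]
 [-0.   -1.    0.  ]]
cam in tool [ 0.00071054 -0.12084473  0.07385483]
A
t 0.15 tcp ramp mm [-536.1  -89.3  314.5] F [ 0.11 -0.34  0.45] gap 0.0854 q [ 1.12  0.31  0.05  1.3  -0.    1.43]
shift in tool mm [-290.2  196.2 -431.5] world shift [ 321. -410. -196.]
rotvec tool deg [-7.6  43.77  2.99]
B
t 0.15 tcp ramp mm [-536.1  -89.3  314.5] F [ 0.11 -0.34  0.45] gap 0.0854 q [ 1.12  0.31  0.05  1.3  -0.    1.43]
shift in tool mm [-290.2  196.2 -431.5] world shift [ 321. -410. -196.]
rotvec tool deg [   3.74 -135.89    9.5 ]
```

Emit:
{"fn": "drive_tool", "kwargs": {"plan": "0 -31 0 -46 0 5.5 0; 0 -26 0 -48 0 5.5 0; 0 -21 0 -51 0 5.5 0; 0 -16 0 -52 0 5.5 0; 0 -11 0 -54 0 5.5 0; 0 -6 0 -55 0 5.5 0; 0 -1 0 -55 0 5.5 0; 0 4 0 -55 0 5.5 0", "grip_force": 20}}

```text
clock: 1.15
tcp_pos: [0.4518, 0.1911, 0.2505]
orientation: [-0.687, 0.688, 0.165, -0.166]
wrist_force: [1.3, 1.2, 0.2]
finger_gap: 0.0426
```

```bash
python3 - <<'E'
from h import *
rep(ramp(-.056,0,.149),RA)
E
```

```text
t 1.15 tcp ramp mm [-97.7 -15.3 250.6] F [1.29 1.18 0.2 ] gap 0.0426 q [ 0.24  0.15 -0.17  1.25 -0.    1.33]
shift in tool mm [ 16.5  94.8 -55.1] world shift [ 40. -42. -95.]
rotvec tool deg [-7.96 -1.07 -0.2 ]
```

Emit:
{"fn": "drive_tool", "kwargs": {"plan": "0 5 20 -18 -4 -0.5 -0.1; 0 5 20 -18 -4 -0.5 -0.1; 0 3 20 -8 0 0 0; 0 0 10 0 0 0 0"}}

```text
clock: 1.65
tcp_pos: [0.49, 0.1469, 0.1814]
orientation: [-0.635, 0.735, 0.18, -0.155]
wrist_force: [-0.4, 0.3, 0.2]
finger_gap: 0.0428
```

```bash
python3 - <<'E'
from h import *
rep(ramp(-.056,0,.051),RA)
s,p,R=cur();c=cams.calibration("wrist");im,d=cams.read_camera("wrist");cv2.imwrite("pics/w1.png",im[:,:,::-1])
T=R.inv().apply((cloud(d,c).reshape(-1,3)-p));k=(d.ravel()>0)&(abs(T[:,0])<.06)&(abs(T[:,2])<.02)&(T[:,1]<.04)&(T[:,1]>-.05)
T=T[k];print(len(T),T.min(0),T.max(0));
for s in(-1,1):
    q=T[T[:,0]*s>0];print(np.percentile(q,[1,50,99],axis=0).round(4))
E
```

```text
t 1.65 tcp ramp mm [-50.9  -2.5 174.2] F [-0.36  0.34  0.2 ] gap 0.0428 q [ 0.21  0.21 -0.28  1.04 -0.14  1.3 ]
shift in tool mm [  2.5 123.2   5.8] world shift [   8.  -10. -123.]
rotvec tool deg [ 0.33 -0.64 -0.04]
24124 [-0.05867823 -0.04999938 -0.01380909] [0.05994949 0.02065074 0.01735721]
[[-0.0553 -0.0497 -0.0114]
 [-0.0391 -0.035   0.0093]
 [-0.0168  0.0141  0.0165]]
[[ 0.0198 -0.0496 -0.0114]
 [ 0.0421 -0.035   0.0091]
 [ 0.058   0.0141  0.0165]]
```

View pics/w1.png

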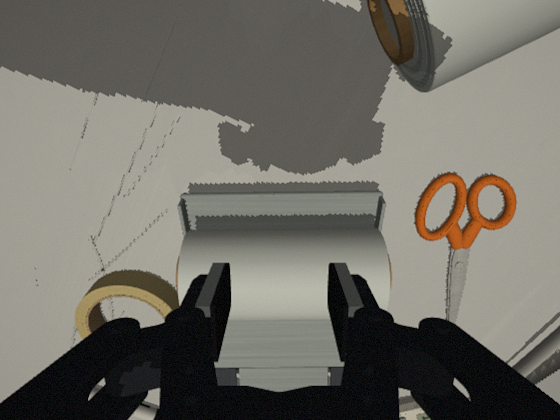

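Emit:
{"fn": "drive_tool", "kwargs": {"plan": "0 2.5 30 6 0.3 -0.6 0; 0 0 40 0 0 0 0; 0 0 35 0 0 0 0; 0 0 18 0 0 0 0; 0 0 4 0 0 0 0"}}

```text
clock: 2.33
tcp_pos: [0.498, 0.1398, 0.0534]
orientation: [-0.636, 0.732, 0.185, -0.16]
wrist_force: [0.1, 0.1, 0.8]
finger_gap: 0.0428
```

```bash
python3 - <<'E'
from h import *
rep(ramp(-.042,0,.044),RA)
im,d=cams.read_camera("side");cv2.imwrite("pics/s2.png",cv2.resize(im[190:330,190:390,::-1],None,fx=4,fy=4))
E
```

```text
t 2.325 tcp ramp mm [-58.8   1.2  46. ] F [0.13 0.06 0.85] gap 0.0428 q [ 0.19  0.34 -0.46  0.73 -0.13  1.26]
shift in tool mm [ -1.3   2.  -16.8] world shift [  7. -16.   0.]
rotvec tool deg [-0.02  0.1   0.15]
```

View pics/s2.png

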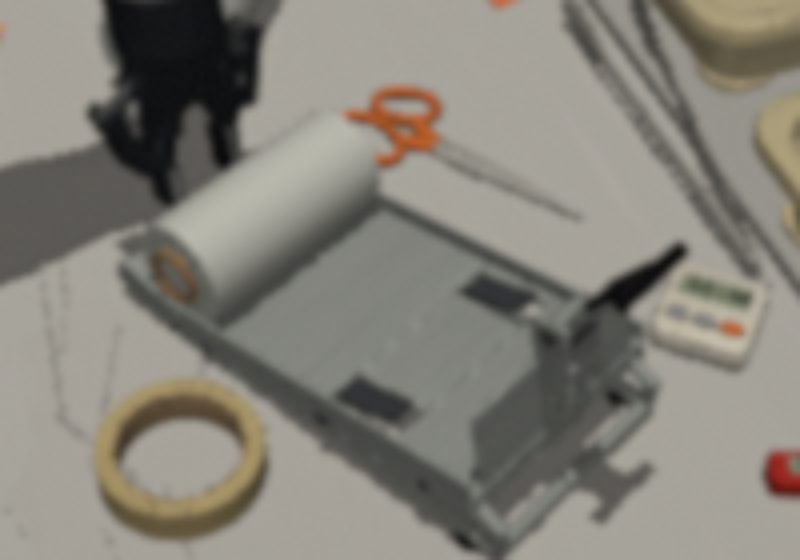

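Emit:
{"fn": "drive_tool", "kwargs": {"plan": "0 -1 1 -5 0 0 0; 0 0 0 -5 0 0 0; 0 0 0 -4 0 0 0; 0 0 0 -4 0 0 0; 0 0 0 -4 0 0 0; 0 0 0 -4 0 0 0; 0 0 0 -4 0 0 0; 0 0 0 -4 0 0 0"}}

```text
clock: 3.38
tcp_pos: [0.5158, 0.1094, 0.061]
orientation: [-0.637, 0.731, 0.188, -0.158]
wrist_force: [-1.3, 1.9, 0.5]
finger_gap: 0.0425
```

```bash
python3 - <<'E'
from h import *
rep(ramp(.158,0,.045),RA)
E
```

```text
t 3.375 tcp ramp mm [-22.9   2.5  48.6] F [-1.32  1.93  0.5 ] gap 0.0425 q [ 0.12  0.33 -0.44  0.74 -0.13  1.2 ]
shift in tool mm [  -3.     3.4 -180.9] world shift [  83. -160.   22.]
rotvec tool deg [-0.06  0.15  0.48]
```

Emit:
{"fn": "drive_tool", "kwargs": {"plan": "0 -0.6 1 -5 0 0 0.2; 0 -0.6 1 -5 0 0 0.2; 0 -0.5 1 -5 0 0 0; 0 -0.5 1 -5 0 0 0; 0 -0.5 0.5 -5 0 0 0; 0 -0.5 0.5 -5 0 0 0; 0 -0.5 0.5 -5 0 0 0; 0 -0.5 0.5 -5 0 0 0"}}

```text
clock: 4.38
tcp_pos: [0.5322, 0.069, 0.0603]
orientation: [-0.636, 0.732, 0.185, -0.161]
wrist_force: [-1.1, 2.7, 0.9]
finger_gap: 0.0428
```

Emit:
{"fn": "drive_tool", "kwargs": {"plan": "0 -0.3 0.4 -5 0 0 0; 0 -0.3 0.4 -5 0 0 0; 0 -0.3 0.4 -5 0 0 0; 0 -0.3 0.4 -5 0 0 0; 0 -0.3 0.4 -5 0 0 0; 0 -0.3 0.4 -5 0 0 0; 0 -0.3 0.4 -5 0 0 0; 0 -0.3 0.4 -5 0 0 0"}}

```text
clock: 5.38
tcp_pos: [0.5501, 0.0299, 0.0628]
orientation: [-0.636, 0.732, 0.184, -0.161]
wrist_force: [-1.1, 2.1, 0.2]
finger_gap: 0.0431
```

```bash
python3 - <<'E'
from h import *
rep(ramp(.158,0,.045),RA)
im,d=cams.read_camera("side");cv2.imwrite("pics/s3.png",cv2.resize(im[190:330,190:390,::-1],None,fx=4,fy=4))
E
```

```text
t 5.375 tcp ramp mm [62.7 -4.8 38.4] F [-1.07  2.09  0.21] gap 0.0431 q [-0.03  0.36 -0.39  0.75 -0.12  1.04]
shift in tool mm [  4.5  -6.7 -95.3] world shift [ 48. -80.  20.]
rotvec tool deg [-0.07  0.15 -0.01]
```

View pics/s3.png

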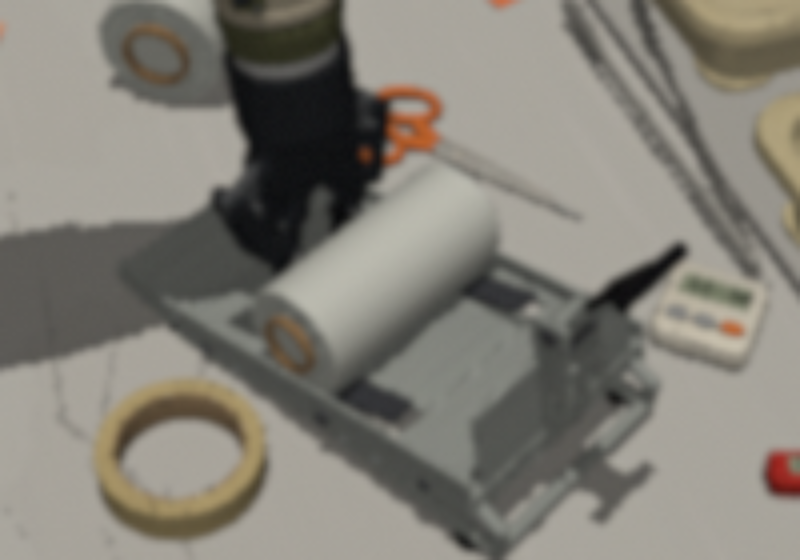

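Emit:
{"fn": "drive_tool", "kwargs": {"plan": "0 0.5 -1 -5 0 0 0; 0 0.5 -1 -5 0 0 0; 0 0.5 -1 -5 0 0 0; 0 0.5 -1 -5 0 0 0; 0 0.5 -1 -5 0 0 0; 0 0.5 -1 -5 0 0 0; 0 0.5 -1 -5 0 0 0; 0 0.3 -1 -5 0 0 0"}}

```text
clock: 6.42
tcp_pos: [0.5728, -0.0043, 0.077]
orientation: [-0.637, 0.731, 0.184, -0.161]
wrist_force: [-1.1, 1.8, 1.0]
finger_gap: 0.0426
```

```bash
python3 - <<'E'
from h import *
rep(ramp(.158,0,.045),RA)
E
```

```text
t 6.425 tcp ramp mm [105.2  -0.9  46.8] F [-1.1   1.79  1.04] gap 0.0426 q [-0.09  0.38 -0.33  0.79 -0.12  0.98]
shift in tool mm [  0.7   1.7 -52.8] world shift [ 26. -46.   6.]
rotvec tool deg [-0.11  0.18 -0.04]
```

Emit:
{"fn": "drive_tool", "kwargs": {"plan": "0 0 0 -5 0 0 0; 0 0 0 -5 0 0 0; 0 0 0 -5 0 0 0; 0 0 0 -5 0 0 0; 0 0 0 -5 0 0 0; 0 0 0 -4 0 0 0; 0 0 0 -4 0 0 0; 0 0 0 -4 0 0 0"}}

```text
clock: 7.42
tcp_pos: [0.5919, -0.0394, 0.0826]
orientation: [-0.636, 0.732, 0.184, -0.161]
wrist_force: [-1.4, 1.0, 0.3]
finger_gap: 0.0428
```

```bash
python3 - <<'E'
from h import *
rep(ramp(.158,0,.045),RA)
im,d=cams.read_camera("side");cv2.imwrite("pics/s4.png",cv2.resize(im[190:330,190:390,::-1],None,fx=4,fy=4))
E
```

```text
t 7.425 tcp ramp mm [145.6  -0.7  46.8] F [-1.37  1.02  0.31] gap 0.0428 q [-0.15  0.4  -0.27  0.81 -0.11  0.92]
shift in tool mm [  0.6   1.7 -12.4] world shift [  7. -11.  -0.]
rotvec tool deg [-0.05  0.14 -0.03]
```

View pics/s4.png

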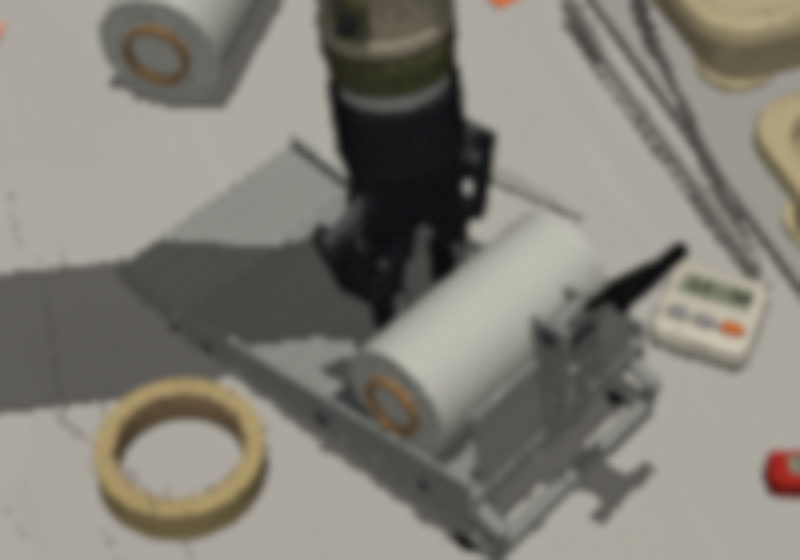

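Continue slowly until the stop is felt.

Emit:
{"fn": "drive_tool", "kwargs": {"plan": "0 0 0 -3 0 0 0; 0 0 0 -3 0 0 0; 0 0 0 -3 0 0 0; 0 0 0 -2 0 0 0; 0 0 0 -2 0 0 0"}}

```text
clock: 8.1
tcp_pos: [0.5984, -0.0512, 0.0845]
orientation: [-0.637, 0.731, 0.184, -0.161]
wrist_force: [-2.1, 6.8, 2.9]
finger_gap: 0.0427
```

```bash
python3 - <<'E'
from h import *
rep(ramp(.158,0,.045),RA)
E
```

```text
t 8.1 tcp ramp mm [159.1  -0.5  46.8] F [-2.07  6.83  2.92] gap 0.0427 q [-0.17  0.41 -0.25  0.82 -0.11  0.9 ]
shift in tool mm [0.5 1.8 1.1] world shift [ 0.  1. -2.]
rotvec tool deg [-0.12  0.15 -0.01]
```

Emit:
{"fn": "drive_tool", "kwargs": {"plan": "0 0 0 -2 0 0 0; 0 0 0 -2 0 0 0; 0 0 0 -2 0 0 0"}}

```text
clock: 8.48
tcp_pos: [0.5983, -0.0514, 0.0845]
orientation: [-0.641, 0.727, 0.185, -0.163]
wrist_force: [-2.4, 6.8, 3.7]
finger_gap: 0.0426
```

```bash
python3 - <<'E'
from h import *
rep(ramp(.158,0,.045),RA)
im,d=cams.read_camera("side");cv2.imwrite("pics/s5.png",cv2.resize(im[190:330,190:390,::-1],None,fx=4,fy=4))
im,d=cams.read_camera("wrist");cv2.imwrite("pics/w5.png",im[:,:,::-1])
E
```

```text
t 8.475 tcp ramp mm [159.3  -0.7  46.8] F [-2.36  6.77  3.73] gap 0.0426 q [-0.17  0.41 -0.25  0.83 -0.1   0.9 ]
shift in tool mm [0.7 1.8 1.2] world shift [ 0.  1. -2.]
rotvec tool deg [-0.78  0.37  0.03]
```

View pics/s5.png

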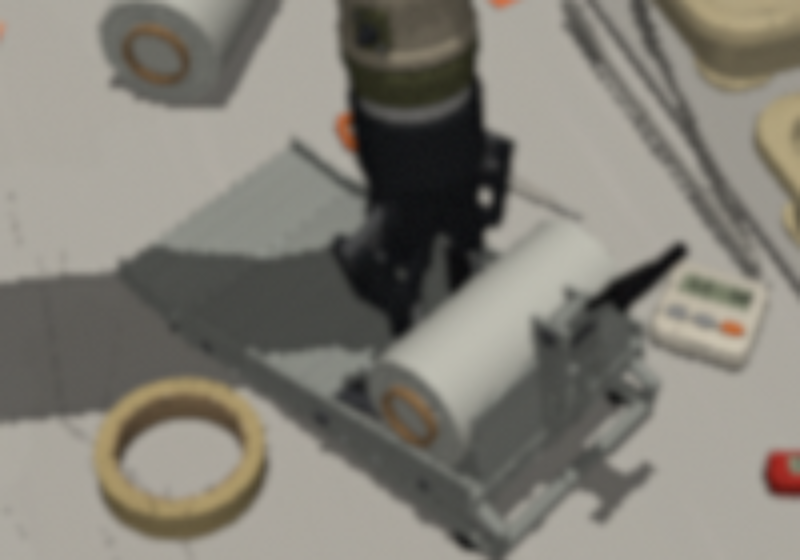

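View pics/w5.png

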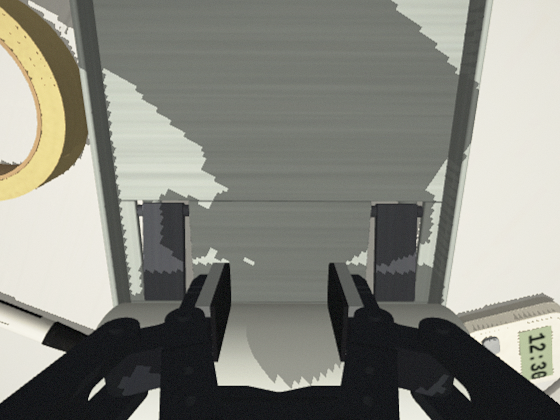

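```bash
python3 - <<'E'
from h import *
c=cams.calibration("wrist");im,d=cams.read_camera("wrist");T=toramp_=(cloud(d,c)-O)@np.array([dv,a2,Nv]).T
for u in (60,90,110,120,130,150,165,180,250,280,310,340,380,395,410,425):
    print(u,[(v,*(T[v,u]*1e3).round(0).astype(int)) for v in (180,195,210,225,240,260,275,290,298)])
E
```

```text
60 [(180, np.int64(127), np.int64(-124), np.int64(-32)), (195, np.int64(136), np.int64(-127), np.int64(-35)), (210, np.int64(146), np.int64(-130), np.int64(-36)), (225, np.int64(156), np.int64(-132), np.int64(-38)), (240, np.int64(166), np.int64(-135), np.int64(-39)), (260, np.int64(181), np.int64(-140), np.int64(-43)), (275, np.int64(192), np.int64(-142), np.int64(-43)), (290, np.int64(204), np.int64(-145), np.int64(-45)), (298, np.int64(210), np.int64(-146), np.int64(-46))]
90 [(180, np.int64(127), np.int64(-108), np.int64(-33)), (195, np.int64(136), np.int64(-110), np.int64(-35)), (210, np.int64(146), np.int64(-112), np.int64(-37)), (225, np.int64(156), np.int64(-115), np.int64(-39)), (240, np.int64(166), np.int64(-116), np.int64(-39)), (260, np.int64(181), np.int64(-120), np.int64(-42)), (275, np.int64(192), np.int64(-122), np.int64(-43)), (290, np.int64(204), np.int64(-125), np.int64(-45)), (298, np.int64(211), np.int64(-127), np.int64(-47))]
110 [(180, np.int64(119), np.int64(-78), np.int64(5)), (195, np.int64(126), np.int64(-78), np.int64(7)), (210, np.int64(133), np.int64(-78
[... 5488 characters left out ...]
4(1)), (240, np.int64(149), np.int64(66), np.int64(4)), (260, np.int64(159), np.int64(66), np.int64(5)), (275, np.int64(166), np.int64(66), np.int64(7)), (290, np.int64(173), np.int64(66), np.int64(9)), (298, np.int64(177), np.int64(67), np.int64(10))]
425 [(180, np.int64(119), np.int64(71), np.int64(0)), (195, np.int64(127), np.int64(72), np.int64(0)), (210, np.int64(134), np.int64(73), np.int64(0)), (225, np.int64(142), np.int64(74), np.int64(0)), (240, np.int64(150), np.int64(74), np.int64(1)), (260, np.int64(161), np.int64(76), np.int64(-1)), (275, np.int64(170), np.int64(78), np.int64(-1)), (290, np.int64(178), np.int64(78), np.int64(0)), (298, np.int64(183), np.int64(78), np.int64(1))]
```

Both dogs are measured raised (9–10 mm above the deck at x = 178), on a deck reading 0. I'll back off gently.

Emit:
{"fn": "drive_tool", "kwargs": {"plan": "0 0 0 1.5 0 0 0; 0 0 0 1.5 0 0 0; 0 0 0 1.5 0 0 0; 0 0 0 2 0 0 0; 0 0 0 4 0 0 0; 0 0 0 8 0 0 0; 0 0 0 10 0 0 0; 0 0 0 0 0 0 0"}}

```text
clock: 9.62
tcp_pos: [0.5843, -0.0258, 0.0807]
orientation: [-0.64, 0.728, 0.185, -0.163]
wrist_force: [-0.5, -1.2, 0.2]
finger_gap: 0.0427
```

```bash
python3 - <<'E'
from h import *
rep(ramp(.130,0,.250),RA)
s,p,R=cur();c=cams.calibration("wrist");im,d=cams.read_camera("wrist");cv2.imwrite("pics/w6.png",im[:,:,::-1])
T=(cloud(d,c)-O)@np.array([dv,a2,Nv]).T*1e3
k=(d>0)&(T[...,2]>40)&(T[...,2]<76)&(T[...,0]>165)&(abs(T[...,1])<70)
from scipy.optimize import least_squares
q=T[k];print(len(q))
f=lambda p:np.hypot(q[:,0]-p[0]-p[2]*q[:,1],q[:,2]-p[1])-36
r=least_squares(f,[205,36,0],loss='soft_l1',f_scale=2);print(r.x,np.median(abs(f(r.x))))
E
```

```text
t 9.625 tcp ramp mm [129.8  -0.9  47. ] F [-0.52 -1.19  0.21] gap 0.0427 q [-0.13  0.39 -0.29  0.81 -0.1   0.94]
shift in tool mm [   1.  -202.9    2.1] world shift [-12.  25. 201.]
rotvec tool deg [-0.64  0.34  0.01]
2888
[ 2.03819902e+02  3.61867454e+01 -1.33640194e-03] 0.3971614107135437
```

View pics/w6.png

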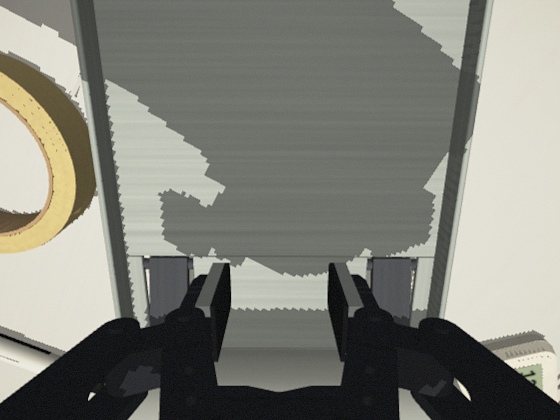

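Emit:
{"fn": "drive_tool", "kwargs": {"plan": "-1 0 -30 0 0 0 0; -1 0 -50 0 0 0 0; -1 0 -50 0 3.7 0.2 0; -1 0 -50 0 3.7 0.2 0; -1 0 -30 0 0 0 0"}}

```text
clock: 10.3
tcp_pos: [0.5732, -0.0078, 0.2927]
orientation: [0.688, -0.684, -0.17, 0.174]
wrist_force: [0.5, 0.4, -0.6]
finger_gap: -0.0001
```

```bash
cat >>h.py <<'E'
RV=Ro.from_matrix(np.c_[a2,-Z,-n2])
def wl(s,z,y=0):return np.array([O[0],O[1],0])+s*n2+y*a2+z*Z
E
python3 - <<'E'
from h import *
rep(wl(.332,.285),RV)
im,d=cams.read_camera("top");cv2.imwrite("pics/t7.png",cv2.resize(im[115:265,225:425,::-1],None,fx=4,fy=4))
E
```

```text
t 10.3 tcp ramp mm [138.6  -2.2 259.9] F [ 0.48  0.4  -0.62] gap -0.0001 q [-0.15  0.31  0.14  1.41  0.    0.93]
shift in tool mm [   2.5    6.1 -231.1] world shift [ 111. -203.   -8.]
rotvec tool deg [-0.4  -0.07 -0.27]
```

View pics/t7.png

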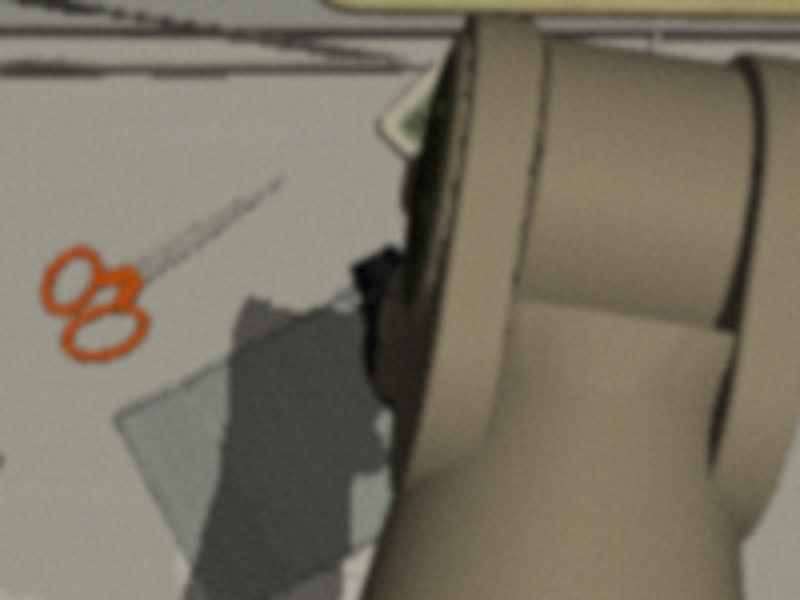

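Emit:
{"fn": "drive_tool", "kwargs": {"plan": "-1 0 0 -50 0 0 0; -1 0 0 -50 0 0 0; -1 0 0 -50 0 0 0; -1 0 0 -50 0 0 0; -1 0 0 -30 0 0 0; -1 0 0 0 0 0 0"}}

```text
clock: 11.1
tcp_pos: [0.6876, -0.2171, 0.2972]
orientation: [-0.686, 0.686, 0.174, -0.171]
wrist_force: [0.2, 0.6, -1.0]
finger_gap: -0.0001
```

```bash
python3 - <<'E'
from h import *
rep(wl(.332,.207),RV)
s,p,R=cur();c=cams.calibration("wrist");im,d=cams.read_camera("wrist");cv2.imwrite("pics/w8.png",im[:,:,::-1])
im2,d2=cams.read_camera("side");cv2.imwrite("pics/s8.png",cv2.resize(im2[150:300,230:430,::-1],None,fx=4,fy=4))
W=cloud(d,c);L=np.dstack([(W-O)@n2,(W-O)@a2,W[...,2]])*1e3
k=(d>0)&(L[...,2]>185)&(L[...,2]<225)&(abs(L[...,1])<45)&(L[...,0]>270)&(L[...,0]<312)
q=L[k];print(len(q));print(np.percentile(q,[2,50,98],axis=0).round(0))
E
```

```text
t 11.1 tcp ramp mm [ 3.754e+02 -2.000e-01  2.311e+02] F [ 0.16  0.56 -1.01] gap -0.0001 q [-0.42  0.63  0.66  1.59  0.    0.66]
shift in tool mm [-0.1 90.2  7.6] world shift [ -3.   7. -90.]
rotvec tool deg [0.07 0.07 0.22]
2536
[[277. -24. 186.]
 [292.   1. 204.]
 [299.  27. 207.]]
```

View pics/w8.png

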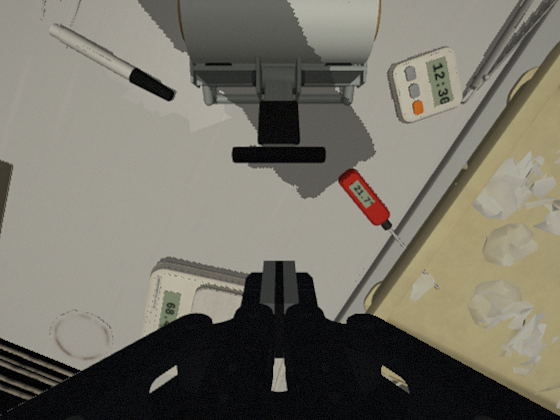

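View pics/s8.png

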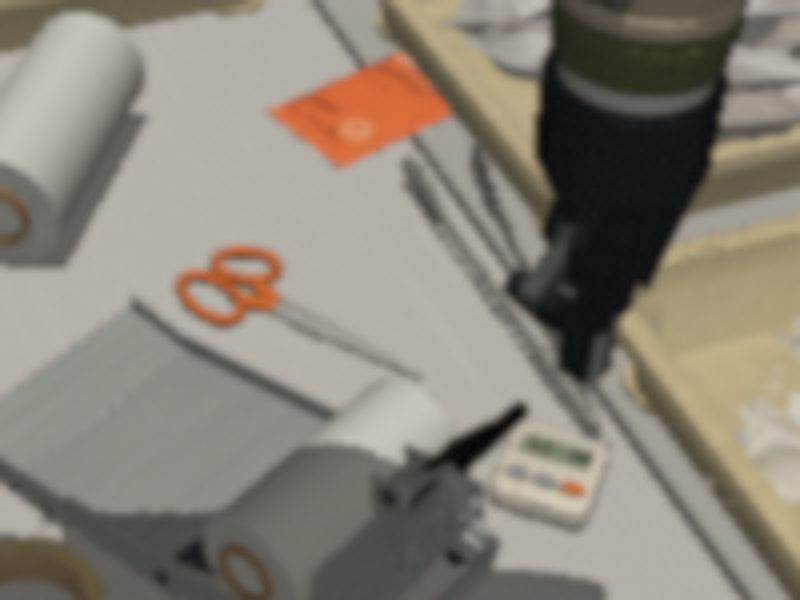

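Emit:
{"fn": "drive_tool", "kwargs": {"plan": "-1 0 40 0 0 0 0; -1 0 40 0 0 0 0; -1 0 12 0 0 0 0; -1 0 0 10 0 0 0; -1 0 0 10 0 0 0; -1 0 0 6 0 0 0; -1 0 0 6 0 0 0"}}

```text
clock: 12.08
tcp_pos: [0.6726, -0.1799, 0.2135]
orientation: [-0.682, 0.688, 0.18, -0.17]
wrist_force: [0.3, -1.2, 0.9]
finger_gap: -0.0002
```

```bash
python3 - <<'E'
from h import *
rep(wl(.245,.205),RV)
E
```

```text
t 12.075 tcp ramp mm [324.2   4.1 153.8] F [ 0.28 -1.24  0.86] gap -0.0002 q [-0.38  0.56  0.32  1.32  0.    0.69]
shift in tool mm [-3.7  7.9 54.7] world shift [-29.  46.  -9.]
rotvec tool deg [0.6  0.53 0.7 ]
```

Emit:
{"fn": "drive_tool", "kwargs": {"plan": "-1 -1 3 7 0.3 0.3 0.3; -1 -1 2 7 0.3 0.2 0.3; -1 -1 1 7 0 0 0; -1 0 0 7 0 0 0; -1 0 0 7 0 0 0; -1 0 0 7 0 0 0; -1 0 0 7 0 0 0; -1 0 0 7 0 0 0"}}

```text
clock: 13.08
tcp_pos: [0.6415, -0.1287, 0.2072]
orientation: [0.686, -0.685, -0.172, 0.172]
wrist_force: [0.8, 0.2, 0.7]
finger_gap: 0.0002
```

```bash
python3 - <<'E'
from h import *
rep(wl(.245,.205),RV)
im2,d2=cams.read_camera("side");cv2.imwrite("pics/s9.png",cv2.resize(im2[170:320,220:420,::-1],None,fx=4,fy=4))
im,d=cams.read_camera("wrist");cv2.imwrite("pics/w9.png",im[:,:,::-1])
E
```

```text
t 13.075 tcp ramp mm [264.1   0.9 155.9] F [0.81 0.19 0.72] gap 0.0002 q [-0.32  0.48  0.19  1.27  0.    0.76]
shift in tool mm [-0.9  2.2 -5.3] world shift [ 2. -5. -2.]
rotvec tool deg [-0.06 -0.02  0.07]
```

View pics/s9.png

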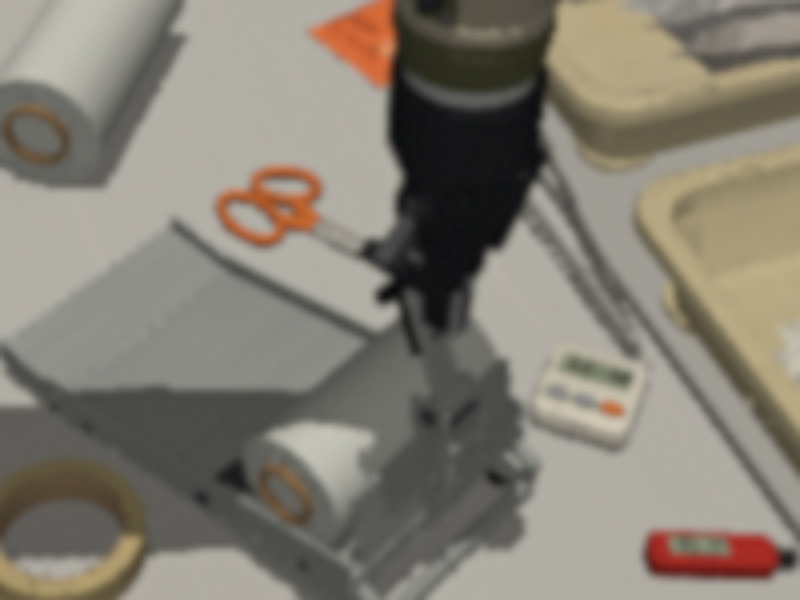

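View pics/w9.png

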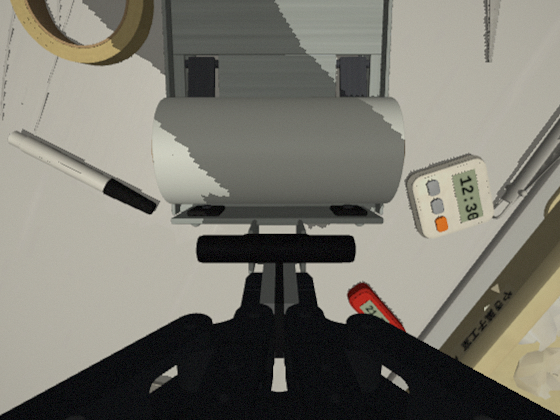

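Emit:
{"fn": "drive_tool", "kwargs": {"plan": "-1 0 0 5 0 0 0; -1 0 0 0 0 0 0; -1 0 -10 0 0 0 0; -1 0 -30 0 0 0 0; -1 0 -40 0 0 0 0; -1 0 -40 0 0 0 0; -1 0 0 0 0 0 0; -1 0 0 0 0 0 0"}}

```text
clock: 14.18
tcp_pos: [0.6389, -0.1248, 0.3332]
orientation: [0.686, -0.686, -0.173, 0.171]
wrist_force: [-0.3, 0.2, -0.5]
finger_gap: 0.0001
```

```bash
python3 - <<'E'
from h import *
rep()
im2,d2=cams.read_camera("side");cv2.imwrite("pics/s10.png",cv2.resize(im2[170:320,220:420,::-1],None,fx=4,fy=4))
im,d=cams.read_camera("wrist");cv2.imwrite("pics/w10.png",im[:,:,::-1])
E
```

```text
t 14.175 tcp ramp mm [277.1   0.4 281.3] F [-0.34  0.19 -0.46] gap 0.0001 q [-0.32  0.47  0.48  1.57  0.    0.76]
```

View pics/s10.png

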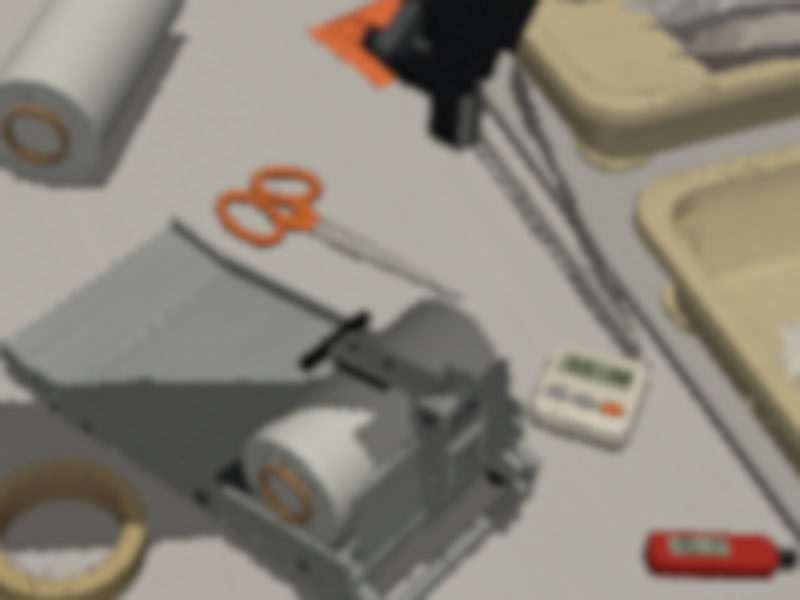

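View pics/w10.png

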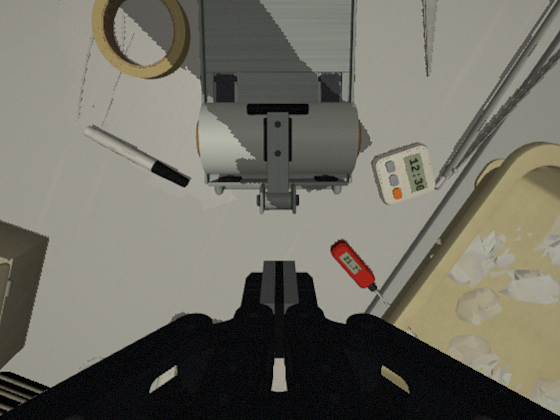

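Emit:
{"fn": "drive_tool", "kwargs": {"plan": "-1 0 -20 -20 0 0 0; -1 0 0 -20 0 0 0; -1 0 0 0 0 0 0; -1 0 0 0 0 0 0; -1 0 0 0 0 0 0; -1 0 0 0 0 0 0; -1 0 0 0 0 0 0; -1 0 0 0 0 0 0"}}

```text
clock: 15.28
tcp_pos: [0.6551, -0.1573, 0.3483]
orientation: [0.688, -0.683, -0.17, 0.175]
wrist_force: [-0.3, -0.5, -0.1]
finger_gap: -0.0002
```

```bash
python3 - <<'E'
from h import *
from scipy.optimize import least_squares
rep()
c=cams.calibration("wrist");im,d=cams.read_camera("wrist");cv2.imwrite("pics/w11.png",im[:,:,::-1])
W=cloud(d,c);T=(W-O)@np.array([dv,a2,Nv]).T*1e3;ok=d>0
k=ok&(abs(T[...,1])>32)&(abs(T[...,1])<70)&(T[...,2]>45)&(T[...,2]<76)&(T[...,0]>175)&(T[...,0]<230);q=T[k]
f=lambda p:np.hypot(q[:,0]-p[0],q[:,2]-p[1])-36
r=least_squares(f,[205,36],loss='soft_l1',f_scale=2);print("roll",r.x,len(q))
k=ok&(abs(T[...,1])<30)&(T[...,2]>76)&(T[...,0]>150)&(T[...,0]<200)&(im.max(2)<60);q=T[k];print("bar",len(q),np.median(q,0))
b=np.median(q,0);print("lever angle from ramp normal",np.arctan2(260-b[0],b[2]-5-82)+.61-.14)
for s in(-1,1):
    k=ok&(abs(T[...,1]*s-58)<8)&(T[...,0]>165)&(T[...,0]<178)&(T[...,2]<20);print("dog",k.sum(),np.percentile(T[k][:,2],[10,50,90]) if k.any() else None)
# loose things before/after in side & top
for n in("top",):
    a=cv2.imread(f"pics/{n}0.png").astype(int);b,_=cams.read_camera(n);b=b[:,:,::-1];cv2.imwrite("pics/t11.png",cv2.resize(b[100:290,225:425],None,fx=3,fy=3))
E
```

```text
t 15.275 tcp ramp mm [315.1  -0.7 291.1] F [-0.26 -0.53 -0.06] gap -0.0002 q [-0.36  0.55  0.63  1.67  0.    0.72]
roll [204.1968228   35.99330848] 4533
bar 699 [180.3001122    0.96599388  80.48723562]
lever angle from ramp normal 2.1223312697873298
dog 0 None
dog 0 None
```

View pics/w11.png

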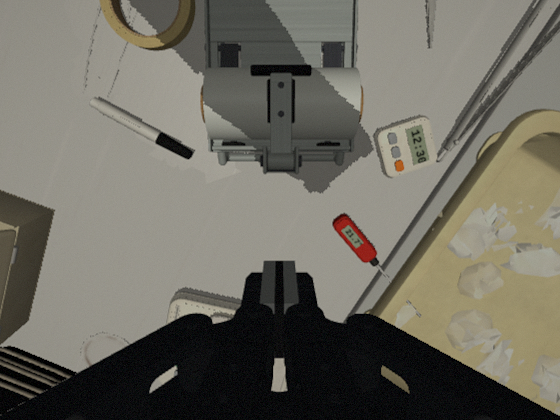

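View pics/t11.png

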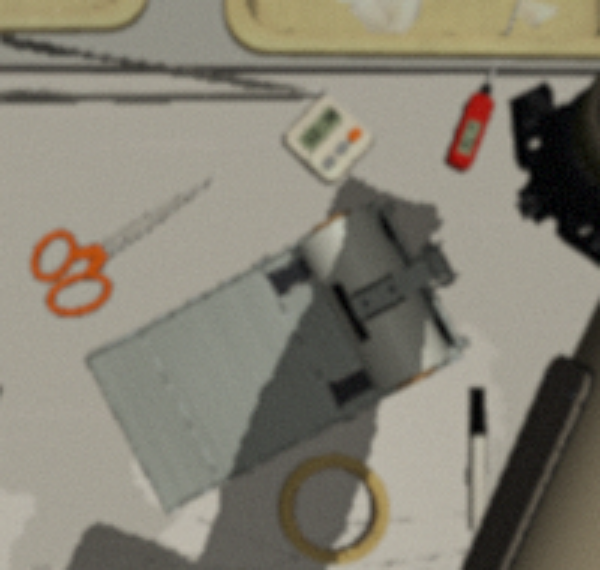

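```bash
python3 - <<'E'
from workcell import job
print(job.hand_in())
E
```

```text
the job is handed in; nothing more can be done
None
```

The roll is seated behind the two raised dogs with the brake lever resting on it, and I handed the job in at about 15.4 s of the 61 s. I pushed it up the ramp from behind with both fingers at about 40 mm/s or less. It met the end stop at about 8 N. I then backed off and tipped the lever over from behind with the shut fingers.

- **Dogs:** with the roll at the stop, both tips measured 9–10 mm above the deck at 178 mm up the ramp. In the last pictures the tips were hidden, so I did not measure them again.
- **Roll:** its centre was at 203.8 mm after I let go and 204.2 mm with the brake on. The seat is at 205 mm with 3 mm of play.
- **Lever:** it rests on the roll at about 2.40 rad, as expected. My script first printed 2.12 because of a sign error on the ramp tilt, and I corrected the figure by hand.
- **Surroundings:** the tape roll, marker, scissors and timer look unmoved in the last pictures. I compared these by eye, not by measurement. The robot was touching nothing (wrist force about 0.6 N).

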